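# Shift the tablet counter's feed lever through its gate to green

### The arm

A 6-joint arm with a two-finger parallel gripper is mounted at the origin on a cart in front of the work surface, level with it; the furniture and walls round the work are solid. World frame = base frame: x ahead of the robot, y to its left, z up, the work surface at z = 0. Lengths are in m, angles in rad, forces in N, time in s.
With the tool pointing down it reaches from about 0.25 to 0.725 m from the base axis. Payload 4 kg.
Tool frame: the origin (TCP) lies between the finger pads; the fingertips stand 8 mm ahead of it and the grasp point (between the pads) lies 11 mm behind it (bot.tip_reach is the distance from the TCP to the fingertips, in m); z points along the fingers, y is the line along which they close (so a half turn about z gives the same grasp; the last joint's range is limited). The gripper opens to 85 mm and grips with 20 to 120 N. Pads are 22 mm wide; open, the fingers measure 114 mm over their backs; the gripper's body (76 mm by 85 mm) begins 54 mm behind the grasp point. The pads swing forward as they close: fully open they stand 13 mm farther back than shut.
Start: joints at [1.188, 0.241, 0.005, 1.335, 0, 1.571], TCP at [0.187, 0.464, 0.239] pointing down, gripper open.
Joint ranges: [-2.72, 2.72], [-1.05, 1.87], [-1.09, 1.28], [-1.99, 2.15], [-1.42, 1.44], [-3.14, 3.14]. Speed limits (rad/s): [2.79, 2.79, 3.14, 3.14, 3.14, 3.14].

### API

Orientations are given as a unit quaternion [x, y, z, w].
In Python, from workcell import bot gives the robot as it stands.
- The arm moves only by the tool move_arm, never from a script. Its argument "deltas" is a list of rows, each a list of 7 numbers: the opening, from 0 (shut) to 1 (fully open), then the shift along the tool's x, y, z in mm, then the turn, a rotation vector about the tool's x, y, z in degrees. In form: [[gripper, tx, ty, tz, ax, ay, az], ...]. A call has 1 to 10 rows; each row shifts and turns the commanded pose from where the row before left it, along the tool's axes as they then stand; what a row does not reach is not made up. A row lasts 1/12 s, in which the tool goes at most 41.7 mm and 7.16 degrees, less where a joint would pass 70% of its speed; a pose out of reach is approached as far as the arm can. A call is refused whole if a number of a shift passes 41.7 or a number of a turn 7.16, either way. A call with a gripper value outside its range is refused whole. The fingers move at their own pace and stop on an object; the grip force is fixed at half the most. Time passes only in rows, so rows that do not move let the fingers close. It gives the time, the measured TCP pose, the force, the opening and the grip force at its end, in the units of the state.
- bot.get_obs(): the state, without advancing time (a new reading comes with each control period).
- bot.camera(name): name is "scene" or "side" or "wrist"; returns the picture (420x560x3 uint8, blue, green, red); there is no depth.
- bot.calibration(name): a dict with "K" (3x3 intrinsics, pixels), "dist_coeffs" ([k1, k2, p1, p2, k3] as OpenCV has them; the pictures are not rectified), "position" and "orientation" of the camera in the world. Camera axes: x right, y down, z forward; pixel columns grow to the right and rows downward; lengths in m; the calibration is good to about 2 mm. A picture is of the moment at which its call begins: read the wrist's pose just before it. calibration takes no time and is no camera call; for the wrist camera it gives the pose at the moment of the call.
- bot.job_done(): hands the job in; it is judged then, once.
Trained networks look in the newest picture that a camera, given by its name, has taken for a name from the list of things; names that differ only in an ending like _2 or _b are one class to them, and where a whole thing is asked for, a point or a joint stands for the part that bears it (a point fixed in the world has none). Each returns a list of dicts, best first, with "conf" (0 to 1); they miss things now and then, are a little off and sometimes report something else, mostly with a low value. They report only what shows in the picture. A call takes as long as a camera call.
- bot.outline_of(query, camera): "pixels" (420x560 bool, what is visible of it) and "rect" ([left, top, width, height] in pixels, round what is visible of it).
The state is a dict: "clock": time; "joint_pos": joint angles; "joint_vel": joint speeds; "tau": joint torques, N m; "eef_pos": TCP position; "tool_rot": TCP orientation; "ft_force": force on the tool from outside, world axes, zero at the start; "ft_torque": the same for the moment, N m; "grip_width": finger opening in m; "grasp_force": force on a finger pad.
Only numpy, scipy, OpenCV 4.12 (cv2) and the standard library are available. Lean on these libraries where they do the work, as an engineer would, in place of code of your own. Each camera call takes 0.05 s, during which the arm holds its last target. There are 200 camera calls.

### The job

Push the yellow-knobbed feed lever of the tablet counter out of its unmarked park slot, along the cross slot of the gate and fully home into the slot marked with the green dot, never running it into a slot of another colour on the way. Use light pushes with the fingertips or the outside of the fingers and do not grip or force the lever; leave it there and take the gripper away. The cups, bottle, carton and pen around the counter stay where they are.

Things in the scene. Friction and masses are not known exactly. Their poses are not given: they have to be found in the camera images.
- counter: White desktop tablet counter, fixed. Origin: on the desk under the gate's centre; x points from its front (display, chute) to its back (clear hopper), y to its left, z up. Housing: x -70 to +115, y -75 to +75 mm; the dark gate plate on it is 112 x 104 mm, its top 88 mm above the desk. The hopper (x = 87 mm, radius 28 mm) is 128 mm high. Only the lever stands higher.
- gate_centre (a point): Centre of the gate, on the plate top. Cross slot along y (stem travel -22 to +22 mm); at each of its ends one slot runs 20 mm to the back (+x) and one 20 mm to the front (-x): four dotted corner slots. A fifth, undotted slot runs 20 mm to the front from the middle (y = 0): the park slot, where the lever starts. Slots are 12 mm wide, the stem 9 mm. Slot ends are stops lined with hard rubber.
- lever_side: The lever: 9 mm steel stem with yellow knob. Origin: its universal pivot, 31 mm above the desk under the gate's centre; z runs up the stem. It leans in x and y as far as the gate allows, about 20 degrees each way. No springs: it stays where left; friction takes about 2 N at the knob.
- knob (a point): Centre of the yellow round knob, 33 mm across (22 mm below this point it tapers to the stem; its top is 16 mm above), 120 mm up the lever from the pivot; upright it is 151 mm above the desk. It moves 2.1 times as far as the stem in the gate: about 41 mm in x and 44 mm in y to a slot's end, plus up to 4 mm of play. It sinks about 8 mm with one lean, 16 mm in a corner slot.
- stem_gate (a point): The point of the stem at the gate plate (61 mm up the lever from the pivot): shows where in the gate the lever is. Fully home in a corner slot it lies about 19 mm horizontally from the centre of that slot's dot; in the cross slot beside it about 40 mm.
- dot_green: Green disc, 16 mm across, 1.5 mm thick, on the gate plate just beyond the closed end of one corner slot (at x +-40, y +-22 mm of the counter): marks the green slot. Origin: centre of its underside. Which corner has which colour changes.
- dot_red: The same in red, at another corner slot.
- dot_white: The same in white, at another corner slot.
- dot_blue: The same in blue, at another corner slot.
- red_cup: Loose red cup, 62 mm across, 36 mm high, beside the counter's right side (-y). Origin: centre of its underside.
- green_cup: Loose green cup with a small tab, 62 x 77 mm, 44 mm high, beside the counter's right side. Origin: centre of its underside.
- white_dose_cup: Loose white cup, 62 mm across, 40 mm high, beside the counter's left side (+y). Origin: centre of its underside.
- green_cap_bottle: Loose white pill bottle with green cap and label, 38 mm across, 56 mm high, beside the counter's left side. Origin: centre of its underside.
- red_carton: Loose red and white carton, 55 x 85 mm, 20 mm high, on the desk to the right of the counter. Origin: centre of its underside.
- pen: Loose blue pen, 145 mm long, 9 mm high, on the desk to the right. Origin: centre of its underside.

How it is judged:
At the end, for the whole second after the job is handed in: The stem is home in the green-dotted slot: its gate point within 24.5 mm horizontally of the green dot's centre (fully home is about 19 mm), the lever at rest, and every loose thing within 20 mm of where it stood (horizontal distance between stem_gate and dot_green below 0.0245 m and linear speed of lever_side below 0.01 m/s and distance of each of red_cup, green_cup, white_dose_cup, green_cap_bottle, red_carton, pen from where it was at the start of the episode below 0.02 m); the robot touches nothing.
It fails at once if the lever was run into the red slot (horizontal distance between stem_gate and dot_red below 0.028 m).
It fails at once if the lever was run into the white slot (horizontal distance between stem_gate and dot_white below 0.028 m).
It fails at once if the lever was run into the blue slot (horizontal distance between stem_gate and dot_blue below 0.028 m).
It fails at once if the lever was gripped or forced (more than 35 N from the fingers) (contact force between the fingers and lever_side above 35 N).
It fails at once if a bystander was shifted, lifted or carried by more than 20 mm (distance of any of red_cup, green_cup, white_dose_cup, green_cap_bottle, red_carton, pen from where it was at the start of the episode above 0.02 m).
It also fails if it takes over 51 s, if anything falls off the work surface, if the arm or the gripper's body presses on something with over 40 N, if the wrist force passes 120 N, or if a joint passes its speed limit or range.

## Working session

There is one attempt and no reset: what is moved stays moved. The work goes in short steps, Python scripts to look and compute and a tool call to move; the robot and the scene stay as the last step left them, time stands still between calls to the robot, and variables do not carry over. Pictures are saved under pics/ and viewed, at most 10 in all, crops included, and the job is handed in when it is done.

Besides the shell and the picture viewer there is one more tool, called after "Call:" as name([rows], argument=value, ...), one row to a line, values as JSON. move_arm: Moves the arm, as the interface text tells. Its arguments: {"type":"object","properties":{"deltas":{"type":"array","items":{"type":"array","items":{"type":"number"}}}},"required":["deltas"]}

```bash
mkdir -p pics; cat > h.py <<'E'
import numpy as np, cv2
from scipy.spatial.transform import Rotation as R
from workcell import bot
def cen(q,cam):
    o=bot.outline_of(q,cam)
    if not o: return None
    m=o[0]["pixels"]; ys,xs=np.nonzero(m)
    return (xs.mean(),ys.mean()),o[0]["conf"],o[0]["rect"]
def ray(cam,uv):
    c=bot.calibration(cam)
    p=cv2.undistortPoints(np.array([[uv]],float),np.array(c["K"]),np.array(c["dist_coeffs"]))[0,0]
    d=R.from_quat(c["orientation"]).as_matrix()@np.array([p[0],p[1],1])
    return np.array(c["position"]),d/np.linalg.norm(d)
def atz(cam,uv,z):
    o,d=ray(cam,uv); return o+d*(z-o[2])/d[2]
def tri(r):
    A=0;b=0
    for o,d in r:
        P=np.eye(3)-np.outer(d,d); A=A+P; b=b+P@o
    return np.linalg.solve(A,b)
E
python3 - <<'E'
from h import *
np.set_printoptions(precision=4,suppress=True)
ims=[]
for c in("scene","side"):
    im=bot.camera(c); cv2.imwrite(f"pics/{c}0.png",im)
    print(c,bot.calibration(c)["position"])
    for q in("dot_green","dot_red","dot_white","dot_blue"):
        r=cen(q,c); print(q,r, atz(c,r[0],0.0895) if r else "")
    r=cen("knob",c);print("knob",r)
    if c=="scene":
        for q in("red_cup","green_cup","white_dose_cup","green_cap_bottle","red_carton","pen"):
            r=cen(q,c); print(q,r and r[1:],atz(c,r[0],0.02) if r else "")
o=bot.get_obs();print(o["eef_pos"],o["tool_rot"],o["clock"])
E
```

```text
scene [0.0904 0.4486 0.4527]
dot_green ((np.float64(249.43701550387595), np.float64(241.12273901808786)), 0.68, [200.3, 191.9, 101.1, 94.8]) [ 0.484  -0.0858  0.0895]
dot_red None 
dot_white None 
dot_blue None 
knob ((np.float64(257.0506329113924), np.float64(209.9240506329114)), 0.52, [250.0, 197.9, 19.4, 34.4])
red_cup (0.56, [303.5, 232.0, 27.4, 26.8]) [ 0.4238 -0.2456  0.02  ]
green_cup (0.79, [282.8, 221.7, 26.2, 22.0]) [ 0.4987 -0.3043  0.02  ]
white_dose_cup (0.63, [161.3, 243.7, 30.0, 28.1]) [ 0.6575 -0.0587  0.02  ]
green_cap_bottle (0.55, [186.8, 246.6, 21.1, 34.7]) [ 0.595  -0.0553  0.02  ]
red_carton (0.86, [362.5, 224.8, 49.2, 23.1]) [ 0.3073 -0.3527  0.02  ]
pen None 
side [ 0.3723 -0.9895  0.8108]
dot_green None 
dot_red None 
dot_white ((np.float64(201.6656465187452), np.float64(310.52869166029075)), 0.44, [178.5, 288.4, 50.0, 49.4]) [ 0.3174 -0.4354  0.0895]
dot_blue None 
knob ((np.float64(279.90675241157555), np.float64(170.5498392282958)), 0.55, [271.2, 156.3, 17.9, 35.7])
[0.1867 0.4638 0.2393] [ 0.1902  0.9817 -0.     -0.    ] 0.9
```

```bash
python3 - <<'E'
import cv2,numpy as np
a=cv2.imread("pics/scene0.png")[150:300,150:350];b=cv2.imread("pics/side0.png")[120:270,190:390]
cv2.imwrite("pics/ab.png",np.vstack([cv2.resize(x,(800,600),interpolation=2)[::1] for x in(a,b)])[:,:] if 0 else np.hstack([cv2.resize(x,(400,300),interpolation=2) for x in(a,b)]))
cv2.imwrite("pics/a4.png",cv2.resize(a,(800,600),interpolation=2));cv2.imwrite("pics/b4.png",cv2.resize(b,(800,600),interpolation=2))
E
```

```text
(no output)
```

View pics/a4.png

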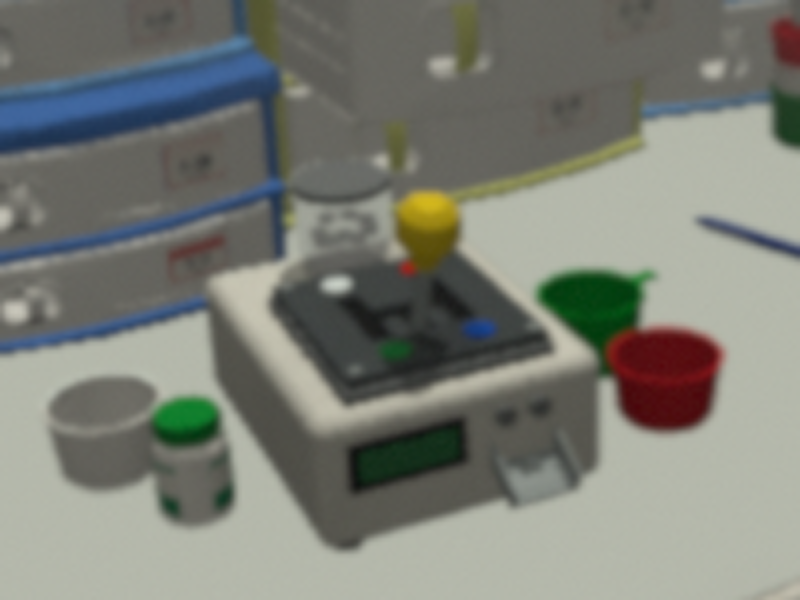

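View pics/b4.png

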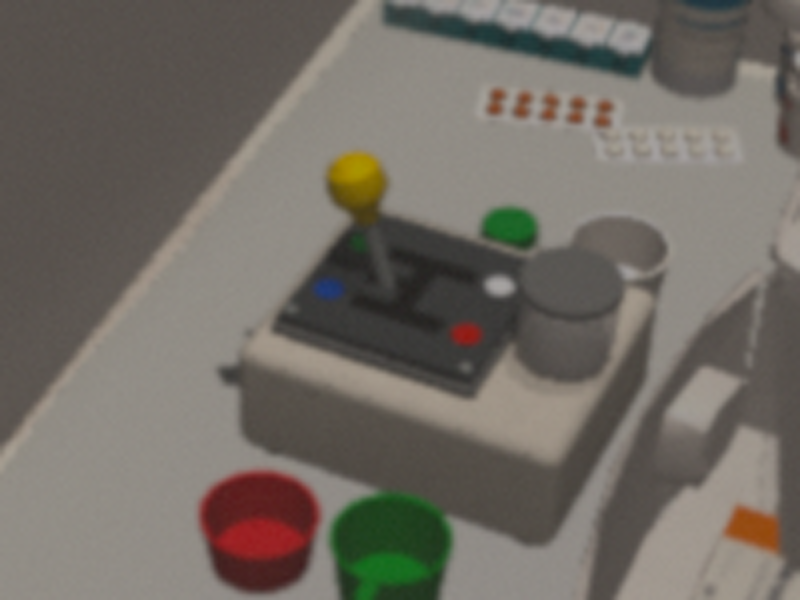

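Both pictures show the gate. In the scene view (full-frame pixels) the dots are white (234,221), green (249,238), blue (270,232) and red (252,217). In the side view they are white (315,191), red (307,204), blue (272,192) and green (280,181). So green is front-left, and the lever is parked at the front middle.

```bash
cat >> h.py <<'E'
loc=dict(white=(.04,.022),red=(.04,-.022),green=(-.04,.022),blue=(-.04,-.022))
def proj(cam,P):
    c=bot.calibration(cam); Rw=R.from_quat(c["orientation"]).as_matrix().T
    return cv2.projectPoints(np.array(P,float).reshape(-1,1,3),cv2.Rodrigues(Rw)[0],-Rw@np.array(c["position"]),np.array(c["K"]),np.array(c["dist_coeffs"]))[0][:,0]
E
python3 - <<'E'
from h import *
from scipy.optimize import least_squares
np.set_printoptions(precision=4,suppress=True)
S=dict(scene=dict(white=(337,285),green=(396,351),blue=(480,329),red=(408,268)),side=dict(white=(499,286),red=(467,335),blue=(329,289),green=(360,243)))
off=dict(scene=(150,150),side=(190,120))
C={k:bot.calibration(k) for k in S}
def px(c,k): return np.array(S[c][k])/4-.375+off[c]
for c in S:
  for k in S[c]: print(c,k,atz(c,px(c,k),.0895))
def f(p,full=0):
    r=[]
    co,s=np.cos(p[2]),np.sin(p[2])
    for c in S:
        for k in S[c]:
            a,b=loc[k]; r.append(proj(c,[p[0]+co*a-s*b,p[1]+s*a+co*b,.0895])[0]-px(c,k))
    return np.array(r).ravel()
m=least_squares(f,[.5,-.15,-.5]);print(m.x,f(m.x))
K=tri([ray("scene",(150+428/4-.4,150+222/4-.4)),ray("side",(190+357/4-.4,120+182/4-.4))]);print("knob",K)
p=m.x;d=K[:2]-p[:2];co,s=np.cos(p[2]),np.sin(p[2]);print("local",co*d[0]+s*d[1],-s*d[0]+co*d[1])
print(f"yaw deg {np.degrees(p[2])}")
E
```

```text
scene white [ 0.5613 -0.1416  0.0895]
scene green [ 0.4937 -0.0972  0.0895]
scene blue [ 0.4705 -0.1348  0.0895]
scene red [ 0.5403 -0.1755  0.0895]
side white [ 0.5617 -0.1447  0.0895]
side red [ 0.5383 -0.182   0.0895]
side blue [ 0.4713 -0.1376  0.0895]
side green [ 0.4925 -0.1007  0.0895]
[ 0.5168 -0.1391 -0.554 ] [-0.4462 -0.0731  0.4113 -0.559   0.24   -0.496   1.3478 -0.5096  0.0282
 -0.9953  0.1653 -1.0175 -0.1194 -0.226   0.7532 -0.4246]
knob [ 0.4878 -0.1214  0.1476]
local -0.033927811735400014 -0.00010868771616336786
yaw deg -31.7422311349501
```

Call:
move_arm([
  [0, -27, -26, 0, 0, 0, 0],
  [0, -27, -26, 0, 0, 0, 0],
  [0, -27, -26, 0, 0, 0, 0],
  [0, -27, -26, 0, 0, 0, 0],
  [0, -27, -26, 0, 0, 0, 0],
  [0, -27, -26, 0, 0, 0, 0],
  [0, -27, -26, 0, 0, 0, 0],
  [0, -27, -26, 0, 0, 0, 0],
  [0, -27, -26, 0, 0, 0, 0],
  [0, -27, -26, 0, 0, 0, 0],
])

```text
clock: 1.73
eef_pos: [0.3405, 0.1201, 0.2397]
tool_rot: [0.19, 0.982, 0.0, 0.001]
ft_force: [0.9, 0.7, -0.0]
grip_width: 0.0001
grasp_force: 0.0
```

Call:
move_arm([
  [0, -28, -26, 0, 0, 0, 0],
  [0, -28, -26, 0, 0, 0, 0],
  [0, -28, -26, 0, 0, 0, 0],
  [0, -28, -26, 0, 0, 0, 0],
  [0, -28, -26, 0, 0, 0, 0],
  [0, -14, -14, 0, 0, 0, 0],
  [0, 0, 0, 0, 0, 0, 4.9],
  [0, 0, 0, 0, 0, 0, 4.9],
  [0, 0, 0, 0, 0, 0, 0],
])

```text
clock: 2.48
eef_pos: [0.4292, -0.07, 0.2392]
tool_rot: [0.275, 0.962, 0.0, -0.0]
ft_force: [-0.2, 1.1, -0.1]
grip_width: -0.0002
grasp_force: 0.0
```

```bash
cat >> h.py <<'E'
CP=np.array([.5168,-.1391]);CY=-.554
def local(P):
    d=np.array(P)[:2]-CP;c,s=np.cos(CY),np.sin(CY);return np.array([c*d[0]+s*d[1],-s*d[0]+c*d[1],P[2]])*1000
def st():
    o=bot.get_obs();M=R.from_quat(o["tool_rot"]).as_matrix()
    print("t",o["clock"],"loc mm",local(o["eef_pos"]).round(1),"toolx yaw",np.degrees(np.arctan2(M[1,0],M[0,0])),"z",M[:,2].round(3),"F",np.round(o["ft_force"],1),"w",o["grip_width"],"q",np.round(o["joint_pos"],2))
E
python3 -c "
from h import *
st()
cv2.imwrite('pics/w1.png',bot.camera('wrist'))"
```

```text
t 2.4833 loc mm [-110.8   12.7  239.2] toolx yaw 148.10082635004906 z [-0.  0. -1.] F [-0.2  1.1 -0.1] w -0.00021681530661731374 q [-0.16  0.11 -0.15  1.31  0.    0.4 ]
```

Call:
move_arm([
  [0, -5, -12.7, 25, 0, 0, 0],
  [0, 0, 0, 35, 0, 0, 0],
  [0, 0, 0, 30, 0, 0, 0],
  [0, 0, 0, 13, 0, 0, 0],
  [0, 0, 0, 0, 0, 0, 0],
  [0, 0, 0, 0, 0, 0, 0],
])

```text
clock: 3.03
eef_pos: [0.4263, -0.0823, 0.1361]
tool_rot: [0.272, 0.962, -0.0, -0.001]
ft_force: [-0.6, 0.4, 1.2]
grip_width: 0.0001
grasp_force: 0.0
```

```bash
python3 - <<'E'
from h import *
st()
a=bot.camera('scene')[150:300,150:350];b=bot.camera('side')[120:270,190:390]
cv2.imwrite('pics/c1.png',np.hstack([cv2.resize(x,(400,300),interpolation=2) for x in(a,b)]))
E
```

```text
t 3.0333 loc mm [-106.8    0.7  136.1] toolx yaw 148.3865355779717 z [-0.001  0.    -1.   ] F [-0.6  0.4  1.2] w 9.014142710953226e-05 q [-0.19  0.19 -0.34  1.04  0.    0.36]
```

View pics/c1.png

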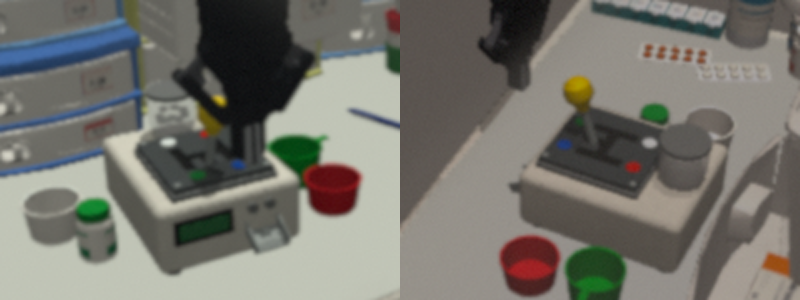

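The fingers stand in front of the knob (side view, right half at about (520,80), with the knob at (578,92)). Next I push towards +x.

Call:
move_arm([
  [0, -15, 0, 0, 0, 0, 0],
  [0, -12, 0, 0, 0, 0, 0],
  [0, -4, 0, 0, 0, 0, 0],
  [0, -4, 0, 0, 0, 0, 0],
  [0, -4, 0, 0, 0, 0, 0],
  [0, -4, 0, 0, 0, 0, 0],
  [0, -4, 0, 0, 0, 0, 0],
  [0, -4, 0, 0, 0, 0, 0],
  [0, -4, 0, 0, 0, 0, 0],
])

```text
clock: 3.88
eef_pos: [0.473, -0.1115, 0.1362]
tool_rot: [0.273, 0.962, 0.0, -0.001]
ft_force: [-2.5, 1.5, 1.8]
grip_width: -0.0003
grasp_force: 1.5
```

Call:
move_arm([
  [0, -4, 0, 0, 0, 0, 0],
  [0, -4, 0, 0, 0, 0, 0],
  [0, -4, 0, 0, 0, 0, 0],
  [0, 0, 0, 0, 0, 0, 0],
])

```text
clock: 4.22
eef_pos: [0.4846, -0.1185, 0.1363]
tool_rot: [0.274, 0.962, -0.0, 0.0]
ft_force: [-1.6, 0.8, 0.9]
grip_width: -0.0002
grasp_force: 0.7
```

```bash
python3 - <<'E'
from h import *
st()
E
```

```text
t 4.2167 loc mm [-38.2   0.6 136.3] toolx yaw 148.24818722959458 z [ 0.001 -0.    -1.   ] F [-1.6  0.8  0.9] w -0.00021143237488492706 q [-0.24  0.31 -0.18  1.08 -0.    0.31]
```

Contact is light, at about 2 N, and about 11 mm remain. I'll continue in small steps.

Call:
move_arm([
  [0, -3, 0, 0, 0, 0, 0],
  [0, -3, 0, 0, 0, 0, 0],
  [0, -2, 0, 0, 0, 0, 0],
  [0, 0, 0, 0, 0, 0, 0],
])

```text
clock: 4.55
eef_pos: [0.491, -0.1225, 0.1363]
tool_rot: [0.273, 0.962, -0.0, 0.0]
ft_force: [-0.6, 0.8, 0.6]
grip_width: -0.0003
grasp_force: 0.8
```

Call:
move_arm([
  [0, -1.5, 0, 0, 0, 0, 0],
  [0, -1, 0, 0, 0, 0, 0],
  [0, 0, 0, 0, 0, 0, 0],
])

```text
clock: 4.8
eef_pos: [0.4928, -0.1236, 0.1363]
tool_rot: [0.273, 0.962, -0.0, 0.0]
ft_force: [-0.7, 1.0, 2.3]
grip_width: -0.0002
grasp_force: 0.9
```

```bash
python3 - <<'E'
from h import *
st()
a=bot.camera('scene')[150:300,150:350];b=bot.camera('side')[120:270,190:390]
k=[cen("knob",c) for c in("scene","side")];print(k)
if all(k): print("knob",local(tri([ray(c,q[0]) for c,q in zip(("scene","side"),k)])))
cv2.imwrite('pics/c2.png',np.hstack([cv2.resize(x,(400,300),interpolation=2) for x in(a,b)]))
E
```

```text
t 4.8 loc mm [-28.5   0.6 136.3] toolx yaw 148.26640008108006 z [ 0. -0. -1.] F [-0.7  1.   2.3] w -0.0001643057096454249 q [-0.25  0.33 -0.16  1.09 -0.    0.31]
[((np.float64(248.81666666666666), np.float64(213.925)), 0.58, [244.0, 197.6, 9.9, 31.1]), ((np.float64(292.8371335504886), np.float64(172.22475570032574)), 0.49, [283.7, 160.7, 18.2, 35.4])]
knob [-10.26969406  11.04251946 125.18734062]
```

View pics/c2.png

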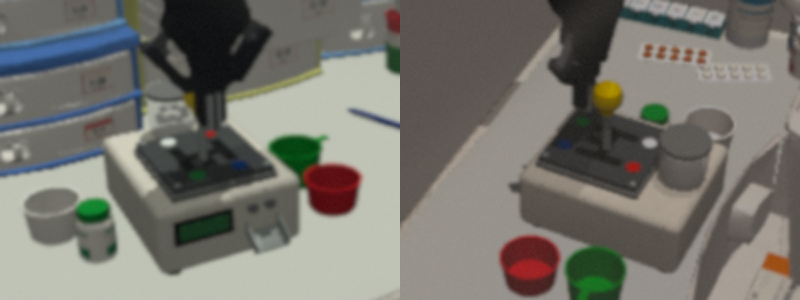

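The lever now stands nearly upright (side view, knob at about (607,97) in the crop). I'll nudge on until the rear wall is felt.

Call:
move_arm([
  [0, -1.5, 0, 0, 0, 0, 0],
  [0, -1, 0, 0, 0, 0, 0],
  [0, 0, 0, 0, 0, 0, 0],
])

```text
clock: 5.25
eef_pos: [0.495, -0.1249, 0.1363]
tool_rot: [0.273, 0.962, -0.0, 0.0]
ft_force: [-1.6, 0.2, 0.8]
grip_width: 0.0003
grasp_force: 0.9
```

Call:
move_arm([
  [0, -1, 0, 0, 0, 0, 0],
  [0, 0, 0, 0, 0, 0, 0],
])

```text
clock: 5.42
eef_pos: [0.4958, -0.1254, 0.1363]
tool_rot: [0.273, 0.962, -0.0, 0.0]
ft_force: [-1.0, 1.4, 0.5]
grip_width: 0.0002
grasp_force: 0.9
```

```bash
python3 - <<'E'
from h import *
np.set_printoptions(precision=1,suppress=True)
st()
def w(x,y,z):
    c,s=np.cos(CY),np.sin(CY);return [CP[0]+(c*x-s*y)/1e3,CP[1]+(s*x+c*y)/1e3,z/1e3]
print(proj("side",[w(-10,0,151),w(-5,0,151),w(0,0,151),w(5,0,151)]))
im=bot.camera("side");h=cv2.cvtColor(im,cv2.COLOR_BGR2HSV)
m=cv2.inRange(h,(18,140,60),(35,255,255))[150:190,270:310];ys,xs=np.nonzero(m)
print(xs.min()+270,xs.max()+270,ys.min()+150,ys.max()+150, len(xs))
E
```

```text
t 5.4167 loc mm [-25.1   0.6 136.3] toolx yaw 148.26575353992678 z [ 0. -0. -1.] F [-1.   1.4  0.5] w 0.00020599595740252886 q [-0.2  0.3 -0.1  1.1 -0.   0.3]
[[289.6 166.6]
 [291.9 167.3]
 [294.1 167.9]
 [296.3 168.6]]
288 301 161 178 189
```

Call:
move_arm([
  [0, 15, 0, 0, 0, 0, 0],
  [0, 15, 0, -8, 0, 0, 0],
  [0, 0, -30, 0, 0, 0, 0],
  [0, 0, -35, 0, 0, 0, 0],
  [0, -25, 0, 0, 0, 0, 0],
  [0, -30, 0, 0, 0, 0, 0],
  [0, 0, 0, 0, 0, 0, 0],
  [0, 0, 0, 0, 0, 0, 0],
])

```text
clock: 6.13
eef_pos: [0.484, -0.1949, 0.1441]
tool_rot: [0.274, 0.962, -0.0, 0.001]
ft_force: [-0.3, 0.1, -0.5]
grip_width: -0.0001
grasp_force: 0.0
```

```bash
python3 - <<'E'
from h import *
st()
a=bot.camera('scene')[150:300,150:350];b=bot.camera('side')[120:270,190:390]
cv2.imwrite('pics/c3.png',np.hstack([cv2.resize(x,(400,300),interpolation=2) for x in(a,b)]))
E
```

```text
t 6.1333 loc mm [  1.5 -64.7 144.1] toolx yaw 148.204873591238 z [ 0.001 -0.001 -1.   ] F [-0.3  0.1 -0.5] w -0.00010876900498589524 q [-0.38  0.34 -0.11  1.12 -0.    0.17]
```

View pics/c3.png

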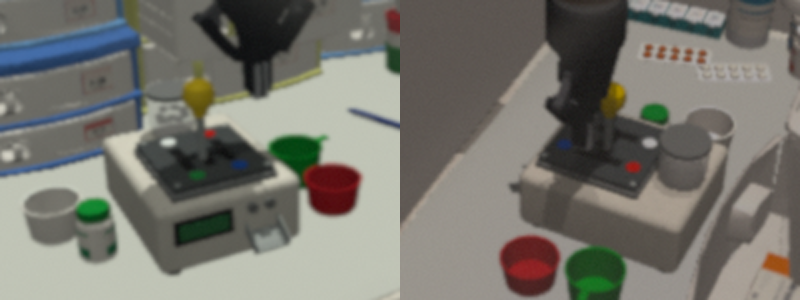

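The lever is upright in the cross slot (scene view, knob (198,97), stem base (203,155)). The fingers stand to its right at (262,80). Next I push towards +y.

Call:
move_arm([
  [0, 0, 15, 0, 0, 0, 0],
  [0, 0, 10, 0, 0, 0, 0],
  [0, 0, 4, 0, 0, 0, 0],
  [0, 0, 4, 0, 0, 0, 0],
  [0, 0, 4, 0, 0, 0, 0],
  [0, 0, 3, 0, 0, 0, 0],
  [0, 0, 3, 0, 0, 0, 0],
])

```text
clock: 6.82
eef_pos: [0.5052, -0.1573, 0.1445]
tool_rot: [0.274, 0.962, -0.0, -0.0]
ft_force: [-1.7, -1.7, 2.8]
grip_width: -0.0003
grasp_force: 1.0
```

Call:
move_arm([
  [0, 0, 3, 0, 0, 0, 0],
  [0, 0, 3, 0, 0, 0, 0],
  [0, 0, 3, 0, 0, 0, 0],
])

```text
clock: 7.07
eef_pos: [0.5102, -0.1496, 0.1444]
tool_rot: [0.274, 0.962, -0.0, 0.0]
ft_force: [-1.0, -2.5, 2.0]
grip_width: -0.0004
grasp_force: 0.9
```

```bash
cat >> h.py <<'E'
def w(x,y,z):
    c,s=np.cos(CY),np.sin(CY);return [CP[0]+(c*x-s*y)/1e3,CP[1]+(s*x+c*y)/1e3,z/1e3]
def yel(cam):
    im=bot.camera(cam);h=cv2.cvtColor(im,cv2.COLOR_BGR2HSV)
    m=cv2.inRange(h,(18,140,60),(35,255,255)); n,l,s,c=cv2.connectedComponentsWithStats(m)
    for i in range(1,n):
        if s[i,4]>40: print(cam,s[i],c[i].round(1))
    return im
E
python3 - <<'E'
from h import *
st(); yel("scene")
E
```

```text
t 7.0667 loc mm [-1.000e-01 -1.240e+01  1.444e+02] toolx yaw 148.2466966925909 z [ 0. -0. -1.] F [-1.  -2.5  2. ] w -0.0003561476701771033 q [-0.29  0.36 -0.08  1.13 -0.    0.27]
scene [233 192  17  19 204] [241.  199.8]
```

It slides freely at about 3 N. About 25 mm remain.

Call:
move_arm([
  [0, 0, 4, 0, 0, 0, 0],
  [0, 0, 4, 0, 0, 0, 0],
  [0, 0, 4, 0, 0, 0, 0],
  [0, 0, 4, 0, 0, 0, 0],
  [0, 0, 2, 0, 0, 0, 0],
  [0, 0, 0, 0, 0, 0, 0],
])

```text
clock: 7.62
eef_pos: [0.5196, -0.1336, 0.144]
tool_rot: [0.273, 0.962, 0.0, -0.0]
ft_force: [-0.6, -1.1, -0.5]
grip_width: -0.0002
grasp_force: 0.5
```

Call:
move_arm([
  [0, 0, 2, 0, 0, 0, 0],
  [0, 0, 2, 0, 0, 0, 0],
  [0, 0, 0, 0, 0, 0, 0],
])

```text
clock: 7.87
eef_pos: [0.5216, -0.1305, 0.1442]
tool_rot: [0.273, 0.962, 0.0, -0.0]
ft_force: [-0.5, -1.0, -0.4]
grip_width: -0.0002
grasp_force: 0.7
```

Call:
move_arm([
  [0, 0, 1.5, 0, 0, 0, 0],
  [0, 0, 0, 0, 0, 0, 0],
])

```text
clock: 8.03
eef_pos: [0.5224, -0.1294, 0.1443]
tool_rot: [0.273, 0.962, 0.0, -0.0]
ft_force: [-1.5, -1.4, -0.9]
grip_width: -0.0001
grasp_force: 0.8
```

```bash
python3 - <<'E'
from h import *
np.set_printoptions(precision=1,suppress=True)
st(); a=yel("scene")[150:300,150:350];b=yel("side")[120:270,190:390]
for c in("scene","side"): print(c,proj(c,[w(0,y,143) for y in(34,39,44)]).tolist(),proj(c,[w(-10,44,143)]),proj(c,[w(0,22,89)]))
cv2.imwrite('pics/c4.png',np.hstack([cv2.resize(x,(400,300),interpolation=2) for x in(a,b)]))
E
```

```text
t 8.0333 loc mm [ -0.3  11.2 144.3] toolx yaw 148.2699968386565 z [-0.  0. -1.] F [-1.5 -1.4 -0.9] w -6.518212757951789e-05 q [-0.2  0.4 -0.1  1.1  0.   0.3]
scene [222 197  16  18 212] [229.9 204.7]
side [303 155   7  15  75] [305.5 160.8]
scene [[233.23471474322102, 204.94798353437804], [230.78735098034423, 205.49457891302583], [228.32794524486405, 206.04396760300472]] [[230.2 207.9]] [[240.9 228.7]]
side [[300.3774856188471, 162.10898136490346], [301.2979029302237, 160.83339593564455], [302.2124254029122, 159.56605839634622]] [[297.9 158.3]] [[297.2 185.2]]
```

View pics/c4.png

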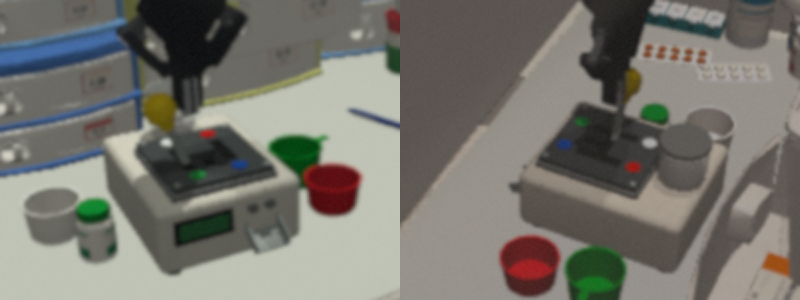

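The knob is at y ≈ 41 of 44 mm (scene view, (160,110) in the crop). I'll push a little further until the end stop is felt.

Call:
move_arm([
  [0, 0, 1.5, 0, 0, 0, 0],
  [0, 0, 0, 0, 0, 0, 0],
])

```text
clock: 8.3
eef_pos: [0.5232, -0.1282, 0.1443]
tool_rot: [0.273, 0.962, 0.0, -0.0]
ft_force: [-0.7, -1.8, -0.4]
grip_width: -0.0003
grasp_force: 0.8
```

Call:
move_arm([
  [0, 0, 1.5, 0, 0, 0, 0],
  [0, 0, 0, 0, 0, 0, 0],
])

```text
clock: 8.47
eef_pos: [0.5241, -0.1269, 0.1443]
tool_rot: [0.273, 0.962, 0.0, 0.0]
ft_force: [-0.9, -1.7, -1.3]
grip_width: -0.0004
grasp_force: 0.8
```

```bash
python3 - <<'E'
from h import *
st(); yel("scene")
E
```

```text
t 8.4667 loc mm [ -0.2  14.3 144.3] toolx yaw 148.27432314721773 z [ 0.  0. -1.] F [-0.9 -1.7 -1.3] w -0.00044757303500278826 q [-0.24  0.38 -0.06  1.13  0.    0.32]
scene [221 198  16  18 214] [228.6 205.6]
```

Call:
move_arm([
  [0, 0, -15, 0, 0, 0, 0],
  [0, 0, -10, -15, 0, 0, 0],
  [0, 0, 0, -40, 0, 0, 0],
  [0, -25, 0, 0, 0, 0, 0],
  [0, -27, 0, 0, 0, 0, 0],
  [0, 0, 30, 0, 0, 0, 0],
  [0, 0, 26, 0, 0, 0, 0],
  [0, 0, 0, 0, 0, 0, 0],
  [0, 0, 0, 0, 0, 0, 0],
])

```text
clock: 9.27
eef_pos: [0.5854, -0.1266, 0.1992]
tool_rot: [0.272, 0.962, 0.0, 0.0]
ft_force: [0.1, -0.3, -0.1]
grip_width: -0.0
grasp_force: 0.0
```

```bash
python3 - <<'E'
from h import *
st(); yel("scene");yel("side")
E
```

```text
t 9.2667 loc mm [ 51.8  46.8 199.2] toolx yaw 148.41863848041197 z [ 0.001  0.001 -1.   ] F [ 0.1 -0.3 -0.1] w -1.8527369649006134e-05 q [-0.21  0.46  0.21  1.32  0.    0.34]
scene [220 197  16  19 225] [228.2 205.2]
side [297 153  14  18 166] [303.1 160.5]
```

Call:
move_arm([
  [0, 0, -2, 30, 0, 0, 0],
  [0, 0, 0, 25, 0, 0, 0],
  [0, 0, 0, 8, 0, 0, 0],
  [0, 0, 0, 0, 0, 0, 0],
  [0, 0, 0, 0, 0, 0, 0],
])

```text
clock: 9.78
eef_pos: [0.5832, -0.1302, 0.1367]
tool_rot: [0.274, 0.962, 0.0, -0.0]
ft_force: [0.6, 0.1, 1.2]
grip_width: -0.0002
grasp_force: 0.0
```

Call:
move_arm([
  [0, 14, 0, 0, 0, 0, 0],
  [0, 4, 0, 0, 0, 0, 0],
  [0, 4, 0, 0, 0, 0, 0],
  [0, 4, 0, 0, 0, 0, 0],
  [0, 4, 0, 0, 0, 0, 0],
  [0, 4, 0, 0, 0, 0, 0],
  [0, 4, 0, 0, 0, 0, 0],
])

```text
clock: 10.37
eef_pos: [0.5521, -0.1098, 0.1372]
tool_rot: [0.273, 0.962, 0.0, 0.001]
ft_force: [2.9, -0.3, 1.8]
grip_width: 0.0002
grasp_force: 1.5
```

```bash
python3 - <<'E'
from h import *
st(); yel("scene");yel("side")
E
```

```text
t 10.3667 loc mm [ 14.6  43.5 137.2] toolx yaw 148.2672640469227 z [ 0.003 -0.    -1.   ] F [ 2.9 -0.3  1.8] w 0.00017388162963307582 q [-0.2   0.42 -0.01  1.14  0.    0.36]
scene [222 200  17  19 229] [230.7 208.2]
side [290 152  13  17 136] [296.  159.8]
```

Call:
move_arm([
  [0, 4, 0, 1, 0, 0, 0],
  [0, 4, 0, 1, 0, 0, 0],
  [0, 4, 0, 1, 0, 0, 0],
  [0, 4, 0, 1, 0, 0, 0],
  [0, 4, 0, 0, 0, 0, 0],
  [0, 3, 0, 0, 0, 0, 0],
  [0, 0, 0, 0, 0, 0, 0],
])

```text
clock: 11.05
eef_pos: [0.5304, -0.0971, 0.1317]
tool_rot: [0.273, 0.962, -0.0, -0.001]
ft_force: [1.1, -0.2, -0.6]
grip_width: -0.0003
grasp_force: 0.6
```

Call:
move_arm([
  [0, 2, 0, 0, 0, 0, 0],
  [0, 2, 0, 0, 0, 0, 0],
  [0, 0, 0, 0, 0, 0, 0],
])

```text
clock: 11.3
eef_pos: [0.5286, -0.096, 0.1322]
tool_rot: [0.274, 0.962, -0.0, 0.001]
ft_force: [2.9, -3.7, -3.4]
grip_width: 0.0001
grasp_force: 2.2
```

Call:
move_arm([
  [0, 1.5, 0, 0, 0, 0, 0],
  [0, 0, 0, 0, 0, 0, 0],
])

```text
clock: 11.47
eef_pos: [0.5282, -0.0958, 0.1323]
tool_rot: [0.274, 0.962, -0.001, 0.002]
ft_force: [5.3, -3.8, -4.8]
grip_width: 0.0002
grasp_force: 3.5
```

```bash
python3 - <<'E'
from h import *
st(); a=yel("scene")[150:300,150:350];b=yel("side")[120:270,190:390]
for c in("scene","side"): print(c,proj(c,[w(x,44,135) for x in(-31,-36,-41)]).round(1).tolist())
cv2.imwrite('pics/c5.png',np.hstack([cv2.resize(x,(400,300),interpolation=2) for x in(a,b)]))
E
```

```text
t 11.4667 loc mm [-13.1  42.8 132.3] toolx yaw 148.23235095153416 z [ 0.003 -0.002 -1.   ] F [ 5.3 -3.8 -4.8] w 0.0002412990449820472 q [-0.18  0.38 -0.09  1.1  -0.    0.38]
scene [227 208  18  19 243] [236.  217.2]
side [279 152  12  16 135] [284.8 159.1]
scene [[234.7, 215.9], [235.7, 216.9], [236.7, 217.9]]
side [[288.8, 158.8], [286.7, 158.2], [284.5, 157.6]]
```

View pics/c5.png

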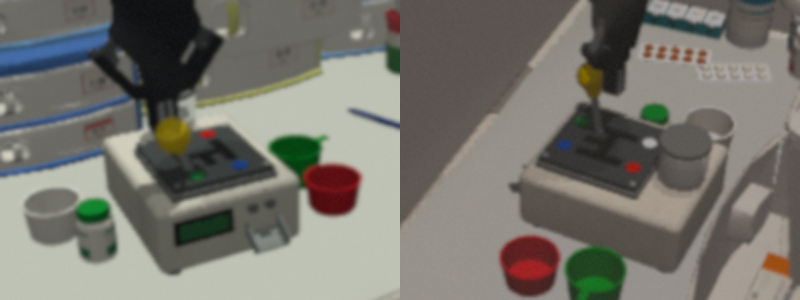

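The stop is felt at about 7 N, and the knob is at x ≈ -40, y ≈ 44 (scene view, (173,135) in the crop, leaning at the green dot). I'll back off.

Call:
move_arm([
  [0, -10, 0, 0, 0, 0, 0],
  [0, -15, 0, 0, 0, 0, 0],
  [0, 0, 0, -35, 0, 0, 0],
  [0, 0, 0, -40, 0, 0, 0],
  [0, 0, -35, -20, 0, 0, 0],
  [0, 0, -35, 0, 0, 0, 0],
  [0, 0, -35, 0, 0, 0, 0],
  [0, 0, 0, 0, 0, 0, 0],
  [0, 0, 0, 0, 0, 0, 0],
])

```text
clock: 12.32
eef_pos: [0.4915, -0.198, 0.2275]
tool_rot: [0.275, 0.961, 0.001, -0.001]
ft_force: [0.1, 0.2, 0.1]
grip_width: 0.0003
grasp_force: 0.0
```

```bash
python3 - <<'E'
from h import *
st(); a=yel("scene")[150:300,150:350];b=yel("side")[120:270,190:390]
cv2.imwrite('pics/c6.png',np.hstack([cv2.resize(x,(400,300),interpolation=2) for x in(a,b)]))
E
```

```text
t 12.3167 loc mm [  9.4 -63.4 227.5] toolx yaw 148.06896744328887 z [-0.001  0.001 -1.   ] F [0.1 0.2 0.1] w 0.00026160618210863145 q [-0.38  0.31  0.06  1.33  0.    0.17]
scene [228 209  17  18 232] [236.1 217.4]
side [280 155  10  13  50] [284.4 162.6]
```

View pics/c6.png

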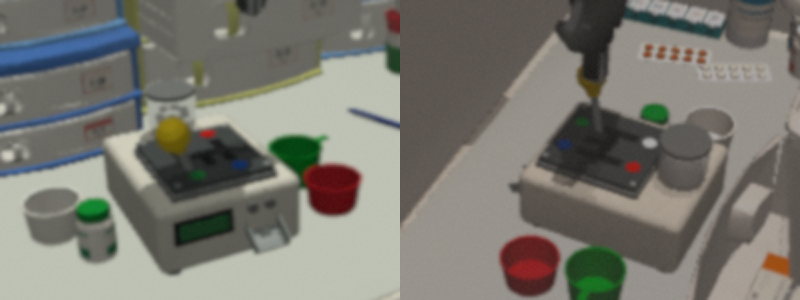

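The lever stayed home at the green dot (scene view, knob (173,135) in the crop). The bystanders in view have not moved, and the gripper is clear.

```bash
python3 -c "
from workcell import bot
print(bot.job_done())"
```

```text
the job is handed in; nothing more can be done
None
```

The lever is home in the green slot with the gripper clear, and the job was handed in at about 12 s; no verdict was returned, but in my last pictures the knob was where full home puts it and the things around the counter that I could see had not moved.

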